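Wedge the rocking pouring stand

ROBOT

A 6-joint arm with a two-finger parallel gripper is mounted at the origin on the work surface. World frame = base frame: x ahead of the robot, y to its left, z up, the work surface at z = 0. Lengths are in m, angles in rad, forces in N, time in s.
With the tool pointing down it reaches from about 0.3 to 0.875 m from the base axis. Payload 6.4 kg.
Tool frame: the origin (TCP) lies at the very end of the fingers, on their centre line; the grasp point (between the pads) lies 19 mm behind it; z points along the fingers, y is the line along which they close (so a half turn about z gives the same grasp; the last joint's range is limited). The gripper opens to 85 mm and grips with 20 to 120 N. Pads are 22 mm wide; open, the fingers measure 114 mm over their backs; the gripper's body (76 mm by 85 mm) begins 54 mm behind the grasp point. The pads swing forward as they close: fully open they stand 13 mm farther back than shut.
Start: joints at [0.913, 0.181, 1.607, -0, 1.354, -0.206], TCP at [0.251, 0.517, 0.231] pointing down, gripper open.
Joint ranges: [-2.99, 2.99], [-0.89, 2.07], [0.3, 2.58], [-1.14, 4.28], [0, 2.63], [-3.12, 3.12]. Speed limits (rad/s): [2.57, 2.57, 3.01, 3.14, 3.14, 3.14].

INTERFACE

Orientations are given as a unit quaternion [w, x, y, z].
In Python, from bench import ctrl, camera, calibration, order, outline_of gives the robot as it stands.
- The arm moves only by the tool move_arm, never from a script. Its argument "series" is a list that holds one entry, the list of rows, each a list of 5 numbers: the opening, from 0 (shut) to 1 (fully open), then the shift along the tool's x, y, z in mm, then the turn about the tool's z in rad. A call has exactly 10 rows; each row is the pose to reach, as a shift and turn from the pose commanded when the call began, along the tool's axes at that moment; what a row does not reach only later rows make up. A row lasts 1/12 s, in which the tool goes at most 41.7 mm and 7.16 degrees, less where a joint would pass 70% of its speed; a pose out of reach is approached as far as the arm can. A call with a gripper value outside its range is refused whole. The fingers move at their own pace and stop on an object; the grip force is fixed at half the most. Time passes only in rows, so rows that repeat a pose let the fingers close, or fill a call up. It gives the time, the measured TCP pose, the force, the opening and the grip force at its end, in the units of the state.
- ctrl.get_obs(): the state, without advancing time (a new reading comes with each control period).
- camera(name): name is "scene" or "top" or "wrist"; returns (picture, depth): 384x512x3 uint8, blue, green, red; 384x512 float32, m along the optical axis (not along the pixel's ray), 0 where there is no reading.
- calibration(name): a dict with "intrinsics" (3x3 intrinsics, pixels), "rvec" (rotation vector, rad) and "tvec" (3), from world to camera coordinates, as OpenCV has them. Camera axes: x right, y down, z forward; pixel columns grow to the right and rows downward; lengths in m; the calibration is good to about 2 mm. A picture is of the moment at which its call begins: read the wrist's pose just before it. calibration takes no time and is no camera call; for the wrist camera it gives the pose at the moment of the call.
- order.hand_in(): hands the job in; it is judged then, once.
Trained networks look in the newest picture that a camera, given by its name, has taken for a name from the list of things; names that differ only in an ending like _2 or _b are one class to them, and where a whole thing is asked for, a point or a joint stands for the part that bears it (a point fixed in the world has none). Each returns a list of dicts, best first, with "conf" (0 to 1); they miss things now and then, are a little off and sometimes report something else, mostly with a low value. They report only what shows in the picture. A call takes as long as a camera call. They do not tell look-alikes from the thing itself.
- outline_of(target, camera): "region" (384x512 bool, what is visible of it) and "bbox" ([centre column, centre row, width, height] in pixels, round what is visible of it).
The state is a dict: "time_s": time; "q": joint angles; "dq": joint speeds; "joint_efforts": joint torques, N m; "eef_pos": TCP position; "eef_rot": TCP orientation; "wrist_force": force on the tool from outside, world axes, zero at the start; "torque": the same for the moment, N m; "opening": opening from 0.0 (shut) to 1.0 (fully open); "grasp_force": force on a finger pad.
Only numpy, scipy, OpenCV 4.12 (cv2) and the standard library are available. Lean on these libraries where they do the work, as an engineer would, in place of code of your own. Each camera call takes 0.05 s, during which the arm holds its last target. There are 200 camera calls.

TASK

The pouring stand rocks because one of its feet does not reach the table: push the wooden wedge along the table with your fingertips, thin end first, squarely under that foot until it is snug, then press down firmly for a moment on the stand's top above that foot to feel that it no longer rocks (push the wedge further if it does). Leave the stand level and in its place with the wedge snug under the foot; do not pick up or lift anything, and leave the jars on it and everything else alone.

Things in the scene. Friction and masses are not known exactly. Their poses are not given: they have to be found in the camera images.
- stand: square wooden box with steel top, 170 x 170 mm, underside 24 mm and top 60 mm above the table, 1.2 to 1.7 kg. Origin on the table plane under its centre; z up; x and y axes along the square's DIAGONALS (corners 120 mm from the centre). A rubber ball foot, radius 12 mm, 100 mm from the centre near each corner: those at +x, +y, -y stand on the table (level at rest); the one at -x hangs
- short_foot (a point): centre of the stand's hanging ball foot (radius 12 mm) at x = -100 mm of the stand, 17 to 23 mm above the table at rest, so its underside hangs 5 to 11 mm above the table (differs each time, fixed during a run)
- corner (a point): point on the stand's top face (60 mm high) straight above the hanging foot: press here to feel. Unwedged, about 1 to 3 N rocks it down until the foot lands; let go, it rocks back. Shoved sideways hard (over about 10 N) the stand slides
- wedge: plain light-wood wedge 100 mm long, 50 wide, 60 g, flat on the table. Origin at centre of underside, +x to the thin end, which points at the hanging foot: tip 20 to 45 mm short of the foot's centre, up to 15 mm aside, 0.2 rad askew. Top slopes from 2 mm high at the tip (x = 50 mm) to 20 mm at x = -40; behind it an upright heel 26.5 mm high, back face at x = -50 mm: push there
- wedge_slope (a point): middle of the wedge's sloping face (wedge x = 5 mm, height 11 mm); z square to the slope, x down it to the thin end. When tight, the foot's centre is 12 mm from the slope along this z. Free, the wedge slides with under 1 N; the push rises steeply (past 4 N) once tight against the foot. It does not slip back when the stand is pressed
- jar_a: full amber candle jar with metal lid, 66 mm across, 69 mm tall, 300 g, standing loose on the stand's top at stand x = 30 mm, y = +36 mm; origin at the centre of its underside
- jar_b: full amber candle jar with metal lid, 66 mm across, 69 mm tall, 300 g, standing loose on the stand's top at stand x = 30 mm, y = -36 mm; origin at the centre of its underside
- bottle_a: amber glass bottle with black cap, 52 mm across, 125 mm tall, upright beside the wedge's lane; origin at the centre of its underside; leave alone
- bottle_b: amber glass bottle, the same as bottle_a, on the lane's other side; origin at the centre of its underside; leave alone
- tin: low round metal tin, 72 mm across, 50 mm tall, beside the stand; origin at the centre of its underside; leave alone
- pitcher: open steel pouring pitcher with a side handle, 90 mm across, 120 mm tall, beyond the stand; origin at the centre of its underside; leave alone
- block: flat wooden spacer block 90 x 40 x 18 mm, evenly thick, not the wedge, beside the stand; origin at the centre of its underside; leave alone
- wick_bar: steel wick-centring bar lying flat, 120 x 16 x 4 mm, beside the stand; origin at the centre of its underside; leave alone
Mind the look-alikes: they are no part of the job. What is shaped like the stand but blue or orange is not meant.

How it is judged:
By the outcome, as a careful person would: the job done as asked, in the order asked, and still so for the second after the job is handed in, with the robot touching nothing.
It also fails if it takes over 51 s, if anything falls off the work surface, if the arm or the gripper's body presses on something with over 40 N, if the wrist force passes 120 N, or if a joint passes its speed limit or range.

## Working session

There is one attempt and no reset: what is moved stays moved. The work goes in short steps, Python scripts to look and compute and a tool call to move; the robot and the scene stay as the last step left them, time stands still between calls to the robot, and variables do not carry over. Pictures are saved under pics/ and viewed, at most 10 in all, crops included, and the job is handed in when it is done.

Besides the shell and the picture viewer there is one more tool, called after ">>>" as name([rows], argument=value, ...), one row to a line, values as JSON. move_arm: Moves the arm, as the interface text tells. Its arguments: {"type":"object","properties":{"series":{"type":"array","items":{"type":"array","items":{"type":"array","items":{"type":"number"}}}}},"required":["series"]}

```bash
mkdir -p pics
cat > h.py <<'E'
import numpy as np, cv2, json
from bench import ctrl, camera, calibration, order, outline_of
def cam(n):
    c=calibration(n); R=cv2.Rodrigues(np.array(c["rvec"],float))[0]
    return np.array(c["intrinsics"],float),R,np.array(c["tvec"],float).ravel()
def cloud(n,d):
    K,R,t=cam(n); v,u=np.mgrid[:d.shape[0],:d.shape[1]]
    p=np.stack([(u-K[0,2])/K[0,0]*d,(v-K[1,2])/K[1,1]*d,d],-1)
    return (p-t)@R
def proj(n,P):
    K,R,t=cam(n); q=(np.atleast_2d(P)@R.T+t)@K.T
    return q[:,:2]/q[:,2:]
E
python3 - <<'E'
from h import *
o=ctrl.get_obs(); print(o["time_s"],o["eef_pos"],o["eef_rot"],o["wrist_force"])
for n in ["top","scene"]:
    im,d=camera(n); cv2.imwrite(f"pics/{n}0.png",im); P=cloud(n,d); np.savez(f"{n}0.npz",im=im,P=P,d=d)
    for k in ["stand","wedge","bottle_a","jar_a","tin","pitcher","block"]:
        for r in outline_of(k,n)[:4]:
            m=r["region"]&(d>0); 
            print(n,k,round(r["conf"],2),np.round(r["bbox"]),np.round(np.median(P[m],0),3) if m.any() else None)
E
```

```text
0.0 [0.25068849 0.51688886 0.23039986] [-3.55345056e-04  2.23986732e-01  9.74591826e-01 -7.69039973e-04] [ 0.2663612   0.56117775 -0.27683947]
top stand 0.8 [144. 288.  88.  86.] [0.325 0.332 0.059]
top stand 0.63 [245. 166.  78.  78.] [0.622 0.04  0.059]
top stand 0.63 [403. 172.  69.  62.] [ 0.613 -0.355  0.059]
top stand 0.52 [304. 202.  41.  28.] [ 0.541 -0.097  0.011]
top wedge 0.61 [305. 204.  42.  30.] [ 0.541 -0.099  0.012]
top bottle_a 0.75 [327. 159.  22.  23.] [ 0.652 -0.157  0.085]
top bottle_a 0.73 [281. 251.  19.  21.] [ 0.415 -0.029  0.09 ]
top bottle_a 0.36 [298. 135.  33.  28.] [ 0.726 -0.085  0.017]
top jar_a 0.94 [226. 169.  29.  24.] [0.623 0.103 0.128]
top jar_a 0.9 [241. 145.  24.  28.] [0.681 0.066 0.128]
top jar_a 0.49 [327. 159.  25.  23.] [ 0.652 -0.158  0.085]
top tin 0.75 [192. 132.  27.  28.] [0.737 0.206 0.049]
top pitcher 0.88 [174. 206.  40.  46.] [0.55  0.268 0.032]
top block 0.86 [299. 133.  31.  30.] [ 0.729 -0.085  0.017]
scene stand 0.97 [426. 242.  77.  76.] [0.346 0.346 0.06 ]
scene stand 0.96 [251. 235.  99.  79.] [0.681 0.111 0.059]
scene stand 0.56 [177. 157.  76.  54.] [ 0.63  -0.335  0.059]
scene wedge 0.64 [244. 188.  18.  23.] [ 0.532 -0.113  0.016]
scene bottle_a 0.81 [196. 184.  19.  46.] [ 0.666 -0.15   0.067]
scene bottle_a 0.76 [296. 175.  18.  43.] [ 0.424 -0.02   0.063]
scene bottle_a 0.58 [254. 236. 100.  76.] [0.682 0.113 0.059]
scene jar_a 0.86 [238. 225.  28.  39.] [0.695 0.082 0.123]
scene jar_a 0.85 [270. 223.  29.  37.] [0.636 0.118 0.121]
scene tin 0.62 [256. 295.  36.  39.] [0.748 0.221 0.049]
scene pitcher 0.65 [341. 255.  54.  70.] [0.559 0.262 0.076]
scene block 0.61 [190. 223.  21.  28.] [ 0.731 -0.078  0.019]
```

Run:
```python
from h import *
z=np.load("top0.npz"); im,P=z["im"],z["P"]
c=im[110:330,100:440]; cv2.imwrite("pics/topc.png",cv2.resize(c,None,fx=2.3,fy=2.3,interpolation=cv2.INTER_CUBIC))
for n in ["top","scene"]:
    P=np.load(n+"0.npz")["P"]
    s=(abs(P[...,2]-.06)<.006)&(np.hypot(P[...,0]-.63,P[...,1]-.06)<.15)
    print(n,cv2.minAreaRect(P[s][:,:2].astype(np.float32)*1000))
    w=(P[...,2]>.004)&(P[...,2]<.035)&(np.hypot(P[...,0]-.535,P[...,1]+.105)<.068)
    print(cv2.minAreaRect(P[w][:,:2].astype(np.float32)*1000), w.sum())
    h=w&(P[...,2]>.0235); print("heel",P[h].mean(0),h.sum())
```

```text
top ((639.9969482421875, 61.921268463134766), (169.9915313720703, 169.5217742919922), 14.00774097442627)
((531.8816528320312, -104.75424194335938), (132.85397338867188, 114.4403076171875), 86.36371612548828) 649
heel [ 0.51747412 -0.13536097  0.02679254] 60
scene ((639.7842407226562, 62.555694580078125), (171.7208709716797, 170.8906707763672), 13.977622032165527)
((534.0390014648438, -118.53936767578125), (102.55358123779297, 111.0821304321289), 76.88105010986328) 368
heel [ 0.51720179 -0.13652977  0.02668221] 52
```

View pics/topc.png

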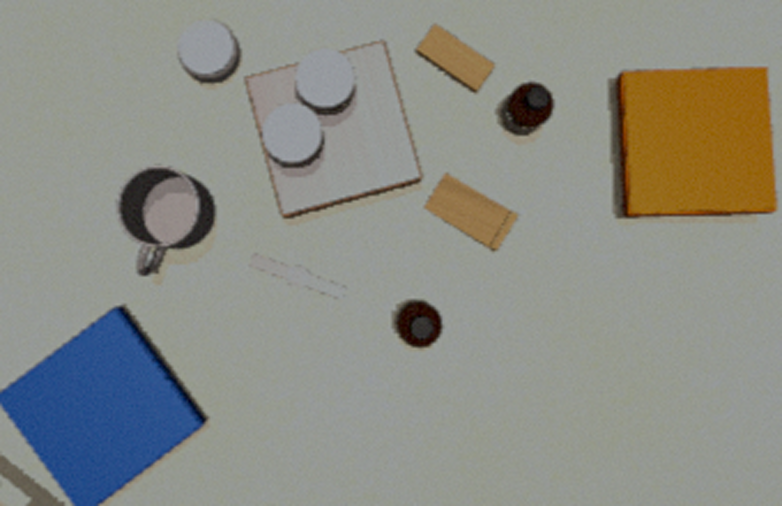

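The crop shows the steel-topped stand at (335,130) with the two jars on its far side. The wedge is at (470,212), with its heel line at lower right (505,230) and its thin end toward the stand's near corner at (420,180).

Candidates:
- **Wedge:** (470,212) has the heel and slopes. (455,57) is the evenly thick block.
- **Stand:** (335,130) is the real one. The blue box at (100,410) and the orange box at (700,140) are decoys.

I'll move behind the wedge and look closer.

>>> move_arm([
  [[0.15, -28, -30, 5, 0.12], [0.15, -56, -60, 10, 0.24], [0.15, -85, -90, 15, 0.36], [0.15, -113, -119, 20, 0.48], [0.15, -141, -149, 25, 0.6], [0.15, -170, -179, 30, 0.72], [0.15, -198, -209, 35, 0.84], [0.15, -226, -239, 40, 0.96], [0.15, -255, -269, 45, 1.08], [0.15, -283, -298, 50, 1.2]],
])

```text
time_s: 1.63
eef_pos: [0.3758, 0.1238, 0.1815]
eef_rot: [0.0, 0.737, 0.676, 0.001]
wrist_force: [0.6, 1.5, 0.3]
opening: 0.149
grasp_force: 0.0
```

Run:
```python
from h import *
from scipy.spatial.transform import Rotation as Ro
o=ctrl.get_obs(); q=o["eef_rot"]; R=Ro.from_quat([q[1],q[2],q[3],q[0]]).as_matrix()
print(o["time_s"],o["eef_pos"],np.degrees(np.arctan2(R[1,0],R[0,0])),o["opening"])
for a in(57,59): print(a, R.T@(np.array([.478,-.2,.18])-o["eef_pos"])*1000)
```

```text
1.6333 [0.37583564 0.12380512 0.18152154] 85.03583639253598 0.1491709026564018
57 [-313.75024199  129.798485      1.66372157]
59 [-313.75024199  129.798485      1.66372157]
```

>>> move_arm([
  [[0.15, -35, 14, 0, 0.05], [0.15, -70, 29, 0, 0.1], [0.15, -105, 43, 0, 0.15], [0.15, -140, 58, 0, 0.2], [0.15, -174, 72, 0, 0.25], [0.15, -209, 86, 0, 0.3], [0.15, -244, 101, 0, 0.35], [0.15, -279, 115, 0, 0.4], [0.15, -313, 130, 0, 0.46], [0.15, -313, 130, 0, 0.46]],
])

```text
time_s: 2.47
eef_pos: [0.4815, -0.2031, 0.1818]
eef_rot: [0.002, 0.872, 0.489, 0.0]
wrist_force: [-0.6, -0.1, 0.3]
opening: 0.15
grasp_force: 0.0
```

```bash
cat >> h.py <<'E'
from scipy.spatial.transform import Rotation as Ro
def tool():
    o=ctrl.get_obs(); q=o["eef_rot"]; R=Ro.from_quat([q[1],q[2],q[3],q[0]]).as_matrix()
    print("t",o["time_s"],"pos",np.round(o["eef_pos"],4),"yaw",round(np.degrees(np.arctan2(R[1,0],R[0,0])),2),"F",np.round(o["wrist_force"],2)); return np.array(o["eef_pos"]),R
E
python3 - <<'E'
from h import *
p,R=tool(); im,d=camera("wrist"); P=cloud("wrist",d); cv2.imwrite("pics/w1.png",im); np.savez("w1.npz",im=im,P=P)
for k in ["wedge","stand"]:
    for r in outline_of(k,"wrist")[:3]:
        m=r["region"]&(d>0); print(k,r["conf"],r["bbox"],np.median(P[m],0))
        if k=="wedge": print(cv2.minAreaRect(P[m&(P[...,2]>.003)][:,:2].astype(np.float32)*1000))
E
```

```text
t 2.4667 pos [ 0.4815 -0.2031  0.1818] yaw 58.58 F [-0.64 -0.11  0.29]
stand 0.91 [416.0, 224.8, 192.0, 170.4] [ 0.62050105 -0.32990375  0.05718462]
stand 0.48 [395.9, 7.0, 43.0, 10.0] [ 0.69829404 -0.11944499  0.01096358]
```

View pics/w1.png

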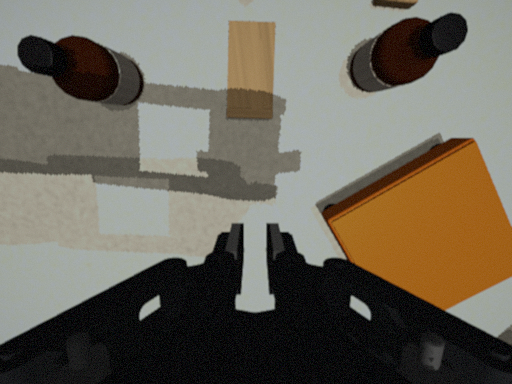

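The wrist view shows the wedge at (251,70), nearly straight with its heel edge at row 118. The fingertips are at (255,230), the bottles are clear on both sides, and the stand's corner is at (245,0). Now I'll measure the wedge's pose.

Run:
```python
from h import *
z=np.load("w1.npz"); im,P=z["im"],z["P"]; p,R=tool()
hsv=cv2.cvtColor(im,cv2.COLOR_BGR2HSV); m=(hsv[...,1]>70)&(hsv[...,0]<25)
m[:, :200]=0; m[:,310:]=0; m[140:]=0; m[:12]=0
m=cv2.morphologyEx(m.astype(np.uint8),cv2.MORPH_OPEN,np.ones((3,3)))>0
Q=(P[m]-[p[0],p[1],0])@R*1000   # tool frame, z up -> -z
Q=Q[np.isfinite(Q).all(1)]
print(m.sum(), Q.min(0),Q.max(0))
print(cv2.minAreaRect(Q[:,:2].astype(np.float32)))
h=-Q[:,2]>24; print("heel",Q[h].mean(0),cv2.minAreaRect(Q[h][:,:2].astype(np.float32)))
s=(-Q[:,2]<19)
A=np.c_[Q[s][:,:2],np.ones(s.sum())]; print("slope",np.linalg.lstsq(A,-Q[s][:,2],rcond=None)[0])
# side edges
for c in (1,):
  xs=np.arange(Q[:,0].min()+8,Q[:,0].max()-8,3); lo=[];hi=[]
  for x in xs:
    k=abs(Q[:,0]-x)<2; lo.append(Q[k,1].min());hi.append(Q[k,1].max())
  print(np.polyfit(xs,lo,1),np.polyfit(xs,hi,1))
th=np.radians(59); f=np.array([.640-.1*np.cos(th),.0622-.1*np.sin(th),0]); print("foot tool",(f-[p[0],p[1],0])@R*1000)
```

```text
t 2.6167 pos [ 0.4793 -0.1966  0.1809] yaw 58.98 F [-0.06  0.56  0.01]
4404 [  62.47722862  -27.80149055 -323.91951662] [167.37256241  23.60425661  -0.25999328]
((114.80401611328125, -2.2058887481689453), (104.32466125488281, 49.541412353515625), 1.765028953552246)
heel [ 71.34995429  -3.30041176 -43.81113912] ((69.71817016601562, -3.164468765258789), (14.077858924865723, 48.61329650878906), 2.059144973754883)
slope [-1.96982945e-01 -1.06664343e-02  3.47913072e+01]
[  0.03753611 -30.63433869] [ 0.02993094 18.69442789]
foot tool [2.04579043e+02 4.38022766e+00 8.05154294e-02]
```

```bash
cat >> h.py <<'E'
def wedge(box):
    p,R=tool(); im,d=camera("wrist"); P=cloud("wrist",d)
    hsv=cv2.cvtColor(im,cv2.COLOR_BGR2HSV); m=(hsv[...,1]>70)&(hsv[...,0]<25)&(d>0)
    b=np.zeros_like(m); b[box[0]:box[1],box[2]:box[3]]=1; m&=b
    m=cv2.morphologyEx(m.astype(np.uint8),cv2.MORPH_OPEN,np.ones((3,3)))>0
    Q=(P[m]-[p[0],p[1],0])@R*1000; Q[:,2]*=-1; Q=Q[(Q[:,2]>-5)&(Q[:,2]<35)]
    print("rect",cv2.minAreaRect(Q[:,:2].astype(np.float32)))
    h=Q[:,2]>24; print("heel",Q[h].mean(0),h.sum())
    xs=np.arange(Q[:,0].min()+8,Q[:,0].max()-8,3); lo=[];hi=[]
    for x in xs:
        k=abs(Q[:,0]-x)<2; lo.append(Q[k,1].min());hi.append(Q[k,1].max())
    print("sides",np.polyfit(xs,lo,1),np.polyfit(xs,hi,1))
    f=np.array([.640-.1*np.cos(np.radians(59)),.0622-.1*np.sin(np.radians(59)),0]); print("foot",(f-[p[0],p[1],0])@R*1000)
    return p,R,im,d,P
E
python3 - <<'E'
from h import *
wedge((12,140,200,310))
E
```

```text
t 2.6167 pos [ 0.4793 -0.1966  0.1809] yaw 58.98 F [-0.06  0.56  0.01]
rect ((115.38688659667969, 0.6918220520019531), (99.59329223632812, 49.72084045410156), 1.9131922721862793)
heel [70.37510244 -0.80501457 26.65456127] 408
sides [  0.0449111  -28.50663937] [ 0.0288311  21.67718287]
foot [2.04579043e+02 4.38022766e+00 8.05154294e-02]
```

>>> move_arm([
  [[0.15, 10, -1, 30, 0.02], [0.15, 20, -2, 60, 0.035], [0.15, 30, -2, 90, 0.035], [0.15, 30, -2, 115, 0.035], [0.15, 30, -2, 135, 0.035], [0.15, 30, -2, 150, 0.035], [0.15, 30, -2, 160, 0.035], [0.15, 30, -2, 168, 0.035], [0.15, 30, -2, 168, 0.035], [0.15, 30, -2, 168, 0.035]],
])

```text
time_s: 3.5
eef_pos: [0.4937, -0.1697, 0.0137]
eef_rot: [0.0, 0.879, 0.477, 0.0]
wrist_force: [-0.7, -0.5, 0.1]
opening: 0.15
grasp_force: 0.0
```

Run:
```python
from h import *
p,R,im,d,P=wedge((0,240,200,310)); cv2.imwrite("pics/w2.png",im)
```

```text
t 3.5 pos [ 0.4937 -0.1697  0.0137] yaw 57.04 F [-0.68 -0.5   0.11]
rect ((79.18016052246094, 2.6961212158203125), (54.01519012451172, 89.46527862548828), 89.41619110107422)
heel [39.76348386  0.71739261 26.9781028 ] 1899
sides [ 3.77203394e-03 -2.40804936e+01] [6.03931043e-04 2.57746037e+01]
foot [ 1.74256340e+02 -2.53920907e-02 -6.56481898e-04]
```

View pics/w2.png

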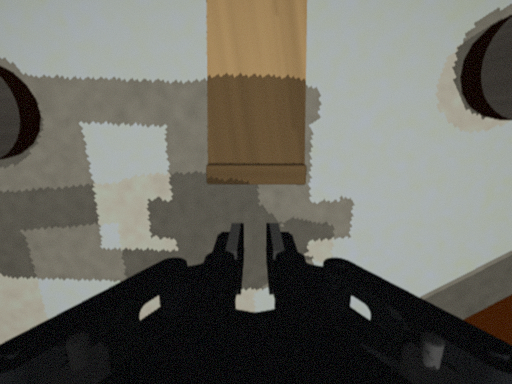

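The fingertips at (255,230) are centred on the heel at (256,175), and the foot lies dead ahead. Now I'll push.

>>> move_arm([
  [[0.15, 8, 0, 0, 0], [0.15, 16, 0.5, 0, 0], [0.15, 23, 0.5, 0, 0], [0.15, 31, 0.5, 0, 0], [0.15, 39, 0.5, 0, 0], [0.15, 47, 0.5, 0, 0], [0.15, 55, 0.5, 0, 0], [0.15, 62, 0.5, 0, 0], [0.15, 66, 0.5, 0, 0], [0.15, 68, 0.5, 0, 0]],
])

```text
time_s: 4.38
eef_pos: [0.5313, -0.1126, 0.0132]
eef_rot: [-0.0, 0.879, 0.478, -0.0]
wrist_force: [-0.4, -0.9, -0.5]
opening: 0.158
grasp_force: 0.3
```

Run:
```python
from h import *
p,R,im,d,P=wedge((0,240,200,310)); cv2.imwrite("pics/w3.png",im)
```

```text
t 4.3833 pos [ 0.5313 -0.1126  0.0132] yaw 57.05 F [-0.38 -0.89 -0.54]
rect ((59.22592544555664, -0.9888725280761719), (50.12302780151367, 104.24574279785156), 89.98480987548828)
heel [28.38775363 -0.79160781 27.17677392] 2093
sides [ 1.43249270e-03 -2.59279221e+01] [8.73237236e-04 2.37435776e+01]
foot [ 1.05872868e+02 -4.53015442e-01 -4.35309720e-03]
```

View pics/w3.png

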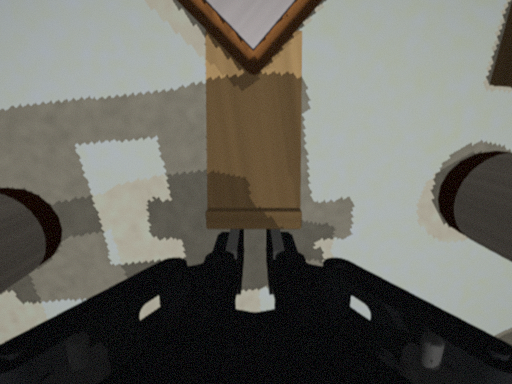

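The stand's corner tip at (253,70) sits centred over the wedge (207–300). I'll ease forward and watch the force.

>>> move_arm([
  [[0.15, 0.5, 0, 0, 0], [0.15, 1, 0, 0, 0], [0.15, 1.5, 0, 0, 0], [0.15, 2, 0, 0, 0], [0.15, 2.5, 0, 0, 0], [0.15, 3, 0, 0, 0], [0.15, 3.5, 0, 0, 0], [0.15, 4, 0, 0, 0], [0.15, 4, 0, 0, 0], [0.15, 4, 0, 0, 0]],
])

```text
time_s: 5.27
eef_pos: [0.5332, -0.1099, 0.0133]
eef_rot: [0.0, 0.879, 0.477, 0.0]
wrist_force: [0.7, 0.8, -1.0]
opening: 0.152
grasp_force: 0.0
```

Run:
```python
from h import *
p,R,im,d,P=wedge((0,240,200,310))
```

```text
t 5.2667 pos [ 0.5332 -0.1099  0.0133] yaw 57.0 F [ 0.71  0.83 -1.  ]
rect ((58.60249328613281, -1.1245002746582031), (50.1120491027832, 102.18183898925781), 89.95169830322266)
heel [27.06942588 -1.16451974 27.06739376] 2074
sides [ 1.49460085e-03 -2.59937882e+01] [-1.73517864e-03  2.36988479e+01]
foot [ 1.02565889e+02 -6.99786671e-01  8.40646565e-03]
```

>>> move_arm([
  [[0.15, 1, 0, 0, 0], [0.15, 2, 0, 0, 0], [0.15, 3, 0, 0, 0], [0.15, 3.5, 0, 0, 0], [0.15, 4, 0, 0, 0], [0.15, 4.5, 0, 0, 0], [0.15, 5, 0, 0, 0], [0.15, 5.5, 0, 0, 0], [0.15, 6, 0, 0, 0], [0.15, 6.5, 0, 0, 0]],
])

```text
time_s: 6.15
eef_pos: [0.5367, -0.1045, 0.0133]
eef_rot: [0.0, 0.879, 0.477, -0.0]
wrist_force: [-0.2, -0.3, 0.5]
opening: 0.148
grasp_force: 0.3
```

Run:
```python
from h import *
p,R,im,d,P=wedge((0,240,200,310))
```

```text
t 6.15 pos [ 0.5367 -0.1045  0.0133] yaw 57.0 F [-0.21 -0.33  0.51]
rect ((56.08745574951172, -1.1969261169433594), (50.15452575683594, 90.44011688232422), 89.65108489990234)
heel [21.38394496 -1.01384472 26.79196063] 1899
sides [-5.70604276e-05 -2.59576613e+01] [-1.41455296e-03  2.37067638e+01]
foot [ 9.61418807e+01 -6.91668953e-01 -5.41836985e-03]
```

>>> move_arm([
  [[0.15, 0.8, 0, 0, 0], [0.15, 1.6, 0, 0, 0], [0.15, 2.4, 0, 0, 0], [0.15, 3.2, 0, 0, 0], [0.15, 4, 0, 0, 0], [0.15, 4.6, 0, 0, 0], [0.15, 5.2, 0, 0, 0], [0.15, 5.8, 0, 0, 0], [0.15, 6.4, 0, 0, 0], [0.15, 7, 0, 0, 0]],
])

```text
time_s: 7.03
eef_pos: [0.5403, -0.0991, 0.0133]
eef_rot: [0.0, 0.879, 0.477, -0.0]
wrist_force: [-3.6, -5.0, 1.1]
opening: 0.147
grasp_force: 3.1
```

Run:
```python
from h import *
p,R,im,d,P=wedge((0,240,200,310))
```

```text
t 7.0333 pos [ 0.5403 -0.0991  0.0133] yaw 57.01 F [-3.61 -5.04  1.05]
rect ((50.9937629699707, -3.2755298614501953), (58.370391845703125, 82.81763458251953), 86.82870483398438)
heel [17.73992067 -1.11184756 26.58767563] 1805
sides [-9.06776684e-04 -2.59635246e+01] [3.13766759e-04 2.35924726e+01]
foot [ 8.96887440e+01 -7.19400257e-01 -8.42239722e-02]
```

Force is 6 N along the push, so the wedge is tight against the foot. I'll back off, rise, shut the fingers and check.

>>> move_arm([
  [[0.15, -2, 0, 0, 0], [0.15, -8, 0, 0, 0], [0.15, -18, 0, 0, 0], [0.15, -30, 0, 0, 0], [0.15, -35, 0, -15, 0], [0.1, -35, 0, -45, 0], [0.0, -35, 0, -80, 0], [0.0, -35, 0, -110, 0], [0.0, -35, 0, -130, 0], [0.0, -35, 0, -130, 0]],
])

```text
time_s: 7.92
eef_pos: [0.524, -0.1303, 0.1486]
eef_rot: [0.004, 0.879, 0.477, 0.003]
wrist_force: [0.7, -0.3, 1.2]
opening: -0.001
grasp_force: 0.0
```

Run:
```python
from h import *
ctrl.get_obs(); camera("top"); 
p,R,im,d,P=wedge((0,240,200,310)); cv2.imwrite("pics/w4.png",im); np.savez("w4.npz",P=P)
for n in ["top","scene"]:
    im,d=camera(n); P=cloud(n,d)
    s=(abs(P[...,2]-.06)<.006)&(np.hypot(P[...,0]-.64,P[...,1]-.062)<.128)
    print(n,cv2.minAreaRect(P[s][:,:2].astype(np.float32)*1000))
    A=np.c_[P[s][:,:2]-[.64,.062],np.ones(s.sum())]; print("tilt",np.linalg.lstsq(A,P[s][:,2],rcond=None)[0])
    P0=np.load(n+"0.npz")["P"];s=(abs(P0[...,2]-.06)<.006)&(np.hypot(P0[...,0]-.64,P0[...,1]-.062)<.128)
    A=np.c_[P0[s][:,:2]-[.64,.062],np.ones(s.sum())]; print("tilt0",np.linalg.lstsq(A,P0[s][:,2],rcond=None)[0])
```

```text
t 7.9667 pos [ 0.5227 -0.1296  0.146 ] yaw 56.95 F [-0.63 -0.72 -0.82]
rect ((97.0499038696289, 4.951732635498047), (92.7186508178711, 104.38968658447266), 82.46509552001953)
heel [71.16995751 -5.39175906 26.63411354] 543
sides [ -0.13363104 -19.08271409] [ 0.10434095 10.49822655]
foot [ 1.24809002e+02 -2.70017586e+00  7.70586053e-02]
top ((640.1209716796875, 61.979976654052734), (169.60818481445312, 169.60565185546875), 13.862113952636719)
tilt [ 0.0002582  -0.00043224  0.05938948]
tilt0 [0.00210576 0.00142944 0.05931304]
scene ((639.8411254882812, 62.74735641479492), (171.03953552246094, 170.0848846435547), 13.314547538757324)
tilt [-0.00384183 -0.00498279  0.06015512]
tilt0 [-0.00325334 -0.00296907  0.05998882]
```

View pics/w4.png

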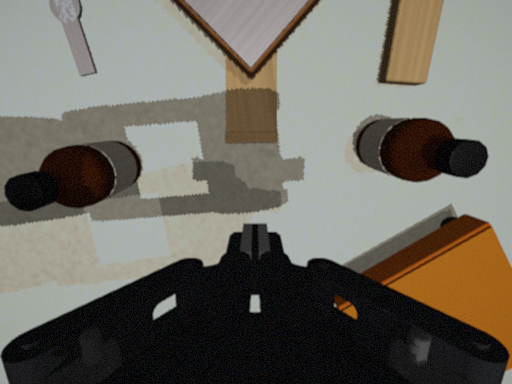

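The stand hasn't moved and is level. Its corner tip at (252,72) is centred over the wedge (226–278). Next I'll go above the corner point.

>>> move_arm([
  [[0, 20, 0, 0, 0], [0, 50, -0.5, 0, 0], [0, 80, -1, 0, 0], [0, 105, -1.5, 5, 0], [0, 120, -2, 20, 0], [0, 124, -2, 38, 0], [0, 124, -2, 55, 0], [0, 124, -2, 68, 0], [0, 124, -2, 74, 0], [0, 124, -2, 76, 0]],
])

```text
time_s: 8.95
eef_pos: [0.5855, -0.0229, 0.0648]
eef_rot: [-0.001, 0.879, 0.477, -0.002]
wrist_force: [-0.2, 0.0, -0.1]
opening: -0.001
grasp_force: 0.0
```

Run:
```python
from h import *
camera("top"); camera("top"); p,R=tool()
f=np.array([.640-.1*np.cos(np.radians(59)),.0622-.1*np.sin(np.radians(59)),.06]); print((f-p)@R*1000)
```

```text
t 9.05 pos [ 0.587  -0.0232  0.0668] yaw 56.96 F [ 0.11 -0.02 -0.39]
[0.60509583 1.43898615 6.84146636]
```

>>> move_arm([
  [[0, 0, 1, 2, 0], [0, 0, 1, 4, 0], [0, 0, 1, 5, 0], [0, 0, 1, 5.5, 0], [0, 0, 1, 6, 0], [0, 0, 1, 6.5, 0], [0, 0, 1, 7, 0], [0, 0, 1, 7.5, 0], [0, 0, 1, 8, 0], [0, 0, 1, 8, 0]],
])

```text
time_s: 9.88
eef_pos: [0.5882, -0.0235, 0.0596]
eef_rot: [0.0, 0.879, 0.477, -0.0]
wrist_force: [-1.6, 0.2, 3.1]
opening: -0.001
grasp_force: 1.8
```

>>> move_arm([
  [[0, 0, 0, 0.3, 0], [0, 0, 0, 0.6, 0], [0, 0, 0, 0.9, 0], [0, 0, 0, 1.2, 0], [0, 0, 0, 1.5, 0], [0, 0, 0, 1.8, 0], [0, 0, 0, 2, 0], [0, 0, 0, 2, 0], [0, 0, 0, 2, 0], [0, 0, 0, 2, 0]],
])

```text
time_s: 10.72
eef_pos: [0.5883, -0.0236, 0.0594]
eef_rot: [0.0, 0.879, 0.477, -0.0]
wrist_force: [-7.5, 1.2, 17.4]
opening: 0.0
grasp_force: 8.6
```

At 17 N the top sank only 0.2 mm, so the stand no longer rocks. I'll release and retreat.

>>> move_arm([
  [[0, 0, 0, 0, 0], [0, 0, 0, -1, 0], [0, 0, 0, -3, 0], [0, 0, 0, -8, 0], [0, 0, 0, -20, 0], [0, 0, 0, -40, 0], [0, 0, 0, -65, 0], [0, -20, 0, -85, 0], [0, -50, 0, -90, 0], [0, -80, 0, -90, 0]],
])

```text
time_s: 11.55
eef_pos: [0.5461, -0.0913, 0.1507]
eef_rot: [0.002, 0.878, 0.478, 0.002]
wrist_force: [0.2, -1.4, -0.3]
opening: 0.0
grasp_force: 0.0
```

>>> move_arm([
  [[0, -20, 0, 0, 0], [0, -30, 0, 0, 0], [0, -40, 0, 0, 0], [0, -45, 0, 0, 0], [0, -45, 0, 0, 0], [0, -45, 0, 0, 0], [0, -45, 0, 0, 0], [0, -45, 0, 0, 0], [0, -45, 0, 0, 0], [0, -45, 0, 0, 0]],
])

```text
time_s: 12.38
eef_pos: [0.5202, -0.1278, 0.1472]
eef_rot: [-0.0, 0.879, 0.477, -0.0]
wrist_force: [0.1, 0.7, -0.8]
opening: 0.001
grasp_force: 0.0
```

Run:
```python
from h import *
p,R,im,d,P=wedge((0,240,200,310)); cv2.imwrite("pics/w5.png",im)
for n in ["top","scene"]:
    im,d=camera(n); P=cloud(n,d)
    s=(abs(P[...,2]-.06)<.006)&(np.hypot(P[...,0]-.64,P[...,1]-.062)<.128)
    print(n,cv2.minAreaRect(P[s][:,:2].astype(np.float32)*1000))
    A=np.c_[P[s][:,:2]-[.64,.062],np.ones(s.sum())]; print("tilt",np.linalg.lstsq(A,P[s][:,2],rcond=None)[0])
```

```text
t 12.3833 pos [ 0.5202 -0.1278  0.1472] yaw 57.04 F [ 0.14  0.69 -0.84]
rect ((96.54562377929688, 4.148170471191406), (90.69599151611328, 102.550537109375), 85.86553955078125)
heel [62.12546251 -1.26736162 27.51964927] 590
sides [ -0.10698168 -16.29136981] [ 0.0657563  18.53148006]
foot [1.24670111e+02 5.29974731e-01 1.71867705e-03]
top ((640.1631469726562, 62.04475021362305), (169.76251220703125, 169.6661834716797), 13.835838317871094)
tilt [ 0.00109047 -0.0004974   0.05939076]
scene ((640.139404296875, 62.003170013427734), (170.2416229248047, 171.53799438476562), 14.034616470336914)
tilt [-0.00352103 -0.00494512  0.06010734]
```

View pics/w5.png

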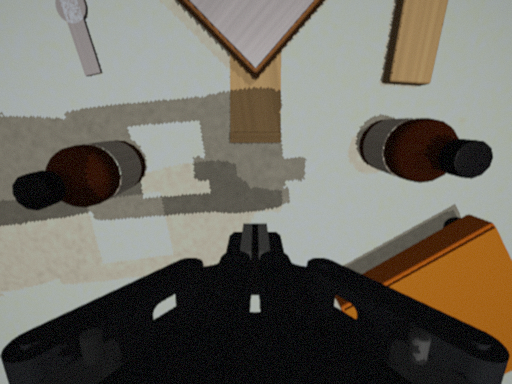

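The corner tip at (256,72) is centred over the wedge (230–281). The stand is unmoved and level, the bottles are untouched, and the arm is clear, so I'll hand in.

```bash
python3 -c "
from h import *
tool(); print(order.hand_in())"
```

```text
t 12.5333 pos [ 0.5201 -0.1281  0.1472] yaw 57.01 F [-0.45 -0.21  1.15]
the job is handed in; nothing more can be done
None
```

I pushed the wedge thin end first under the hanging foot until it was snug (6 N push). A 17 N press on the corner above it sank only 0.2 mm, so the stand no longer rocks; it is level and in its place. The job was handed in at 12.5 s, but no verdict came back.

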